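# Seat the sight glass and check it through the loupe

### The job

Lay the loose sight glass into the round seat of the brass fitting so that it sits fully down and level on its gasket; lower it in, do not drop it, and let go of it. Then take the hand loupe and hold it the right way up, level and still, centred over the glass with the lens at the height marked by the red scriber tip of the surface gauge, touching neither the glass nor the gauge. The job finishes with the loupe still held there in the gripper, and everything else on the bench left as it was.

Things in the scene. Friction and masses are not known exactly. Their poses are not given: they have to be found in the camera images.
- glass: the sight glass: a clear glass disc with a ground, green-tinted edge, 60 mm in diameter and 15 mm thick, 95 g, loose, lying flat on the grey felt pad at the start. Origin at the centre of its underside, z up through the disc. Grip it across its diameter by the upper part of its edge: the lower 4 mm goes down into the seat.
- pad: grey felt pad, 120 x 120 mm, 6 mm thick, fixed to the bench. Origin at the centre of its underside.
- fitting: brass sight-glass fitting for a pipe, fixed in a wooden cradle; it cannot move. On top a square flange, 96 x 96 mm, top face 72 mm above the bench, with a round counterbore in the middle: 65 mm in diameter, 4 mm deep, its lip chamfered 2 mm, holding a green gasket with the black bore in the middle. Two hexagon pipe ends reach 70 mm from the centre along +x and -x, up to 66 mm high. Origin on the bench under the centre of the flange.
- seat (a point): centre of the seat in the fitting (bottom of the counterbore, 68 mm above the bench), z up. With the glass seated, its underside lies at this height and 11 mm of its edge stands out of the flange.
- loupe: hand loupe lying flat on the bench, 130 g: a black handle with red bands, 100 mm long, 20 mm wide and 16 mm thick, joined to a steel lens ring of 80 mm outer diameter, 12 mm thick, with a clear lens. Origin at the underside of the handle, 32 mm from the handle's lens end; x points along the handle to the lens, z up (through the lens). The handle runs from x = -68 to +32 mm, the lens centre is at x = +80 mm. The balance point lies roughly at x = +25 mm.
- lens (a point): centre of the loupe's lens (80 mm ahead of the loupe's origin along its x, 6 mm above its underside).
- gauge: surface gauge, standing fixed beyond the fitting: a grey base 84 x 58 x 28 mm with an upright steel spindle of 10 mm diameter, 250 mm high in all, and a clamp on it carrying a level steel scriber. Origin at the centre of the base's underside, right under the spindle; x points away from the scriber's red tip.
- pointer (a point): the point of the scriber's red-painted tip, 62 mm in front of the spindle (along the gauge's -x) and 10 mm to the side. Its height above the bench, 150 to 185 mm, is set differently each time and marks the height at which the lens is in focus on the seated glass. The scriber is clamped and must not be knocked out of its setting.
- cover: loose square brass cover flange, 96 x 96 x 12 mm, with a hole of 52 mm, lying on the bench; not used now. Origin at the centre of its underside.
- jar: small amber glass jar with a yellow cap, 64 mm in diameter and 70 mm tall, standing on the bench; not used. Origin at the centre of its underside.
- wrench: steel combination wrench about 175 mm long, 9 mm thick, lying on the bench between the robot and the fitting; not used. Origin at the middle of its shank's underside, x along it.
Things that resemble listed ones, but are neither listed nor needed, are in the scene too. There is more than one size of the cover; the one meant has the size given above.

How it is judged:
On the way:
1. the glass lies seated, level and released in the fitting (horizontal distance between glass and seat below 0.005 m and z of glass in the frame of seat between -0.002 and 0.002 m and angle between glass's own z axis and vertical below 0.025 rad and contact force between glass and the fingers below 0.05 N and linear speed of glass below 0.02 m/s), for 0.3 s.
At the end, for the whole second after the job is handed in: Glass in the seat (5 mm off centre at most, fully down within 2 mm, tilt under 0.025 rad), not gripped. Loupe in the fingers, right way up, tilt under 0.1 rad, lens within 12 mm of the glass's axis and 8 mm of the scriber tip's height, still, touching nothing else (horizontal distance between glass and seat below 0.005 m and z of glass in the frame of seat between -0.002 and 0.002 m and angle between glass's own z axis and vertical below 0.025 rad and contact force between glass and the fingers below 0.05 N and horizontal distance between lens and glass below 0.012 m and z of lens in the frame of pointer between -0.008 and 0.008 m and angle between loupe's own z axis and vertical below 0.1 rad and linear speed of loupe below 0.015 m/s and angular speed of loupe below 0.15 rad/s and contact force between loupe and the fingers above 1 N and contact force between loupe and gauge below 0.05 N and contact force between loupe and fitting below 0.05 N and contact force between loupe and glass below 0.05 N and contact force between loupe and cover below 0.05 N and contact force between loupe and jar below 0.05 N and contact force between loupe and wrench below 0.05 N); the arm keeps its last pose, push and grip.
It fails at once if the glass is dropped (it falls freely by more than about 8 mm) (linear speed of glass above 0.4 m/s and contact force between glass and the fingers below 0.01 N).
It fails at once if the loupe strikes the glass or the surface gauge (over 0.5 N) (contact force between loupe and glass above 0.5 N or contact force between loupe and gauge above 0.5 N).
It fails at once if the scriber is knocked out of its setting by more than 4 mm (distance of pointer from where it was at the start of the episode above 0.004 m).
It fails at once if the cover flange, the jar or the wrench is moved by more than 20 mm (distance of any of cover, jar, wrench from where it was at the start of the episode above 0.02 m).
It also fails if it takes over 54 s, if anything falls off the work surface, if the arm or the gripper's body presses on something with over 40 N, if the wrist force passes 120 N, or if a joint passes its speed limit or range.

### The arm

A 6-joint arm with a two-finger parallel gripper is mounted at the origin on the work surface. World frame = base frame: x ahead of the robot, y to its left, z up, the work surface at z = 0. Lengths are in m, angles in rad, forces in N, time in s.
With the tool pointing down it reaches from about 0.3 to 0.775 m from the base axis. Payload 14.6 kg.
Tool frame: the origin (TCP) lies at the very end of the fingers, on their centre line; the grasp point (between the pads) lies 19 mm behind it (ctrl.hold_point_z is the distance from the TCP to the grasp point, in m); x points along the fingers, y is the direction in which the jaws open and shut, and the axes are right-handed (so a half turn about x gives the same grasp; the last joint's range is limited). The gripper opens to 94 mm and grips with 3 to 60 N. Pads are 16 mm wide; open, the fingers measure 119 mm over their backs; the gripper's body (75 mm by 177 mm) begins 78 mm behind the grasp point.
Start: joints at [-1.192, 0.3, 1.521, -0, 1.321, -0.067], TCP at [0.237, -0.496, 0.205] pointing down, gripper open.
Joint ranges: [-3.03, 3.03], [-0.79, 2.21], [0.23, 2.52], [-1.04, 4.18], [0, 3.07], [-2.55, 2.55]. Speed limits (rad/s): [2.22, 2.22, 2.57, 3.14, 3.14, 3.14].

### API

Orientations are given as [roll, pitch, yaw] about the fixed x, y, z axes, in that order (R = Rz(yaw) Ry(pitch) Rx(roll)).
In Python, from station import get_obs, camera, ticket, ctrl gives the robot as it stands.
- The arm moves only by the tool step_arm, never from a script. Its argument "motion" is a list that holds one entry, the list of rows, each a list of 6 numbers: the shift along the tool's x, y, z in m, then the turn, a rotation vector about the tool's x, y, z in degrees. A call has 1 to 12 rows; each row shifts and turns the commanded pose from where the row before left it, along the tool's axes as they then stand; what a row does not reach is not made up. A row lasts 1/8 s, in which the tool goes at most 62.5 mm and 10.7 degrees, less where a joint would pass 70% of its speed; a pose out of reach is approached as far as the arm can. A call is refused whole if a number of a shift passes 0.0625 or a number of a turn 10.7, either way. A call with a gripper value outside its range is refused whole. "fingers" is the finger opening in m, from 0 to 0.094, set as the call begins (left out, the last holds). The fingers move at their own pace and stop on an object; "squeeze" is the grip in N (left out, the last holds). Time passes only in rows, so rows that do not move let the fingers close. It gives the time, the measured TCP pose, the force and the opening at its end, in the units of the state.
- get_obs(): the state, without advancing time (a new reading comes with each control period).
- camera(name): name is "scene" or "top" or "wrist"; returns a dict with "pixels" (480x640x3 uint8, red, green, blue), "fx", "fy", "cx", "cy" (pixels), "extrinsics" (4x4, takes a point from world to camera coordinates); the wrist camera has in their place "T_tool_cam" (4x4, takes a point from camera to tool coordinates, whose origin is the TCP and whose axes are the tool frame's). Camera axes: x right, y up, looking along -z (the intrinsics and any distortion apply to the point x, -y, -z); pixel columns grow to the right and rows downward; lengths in m; the calibration is good to about 2 mm. A picture is of the moment at which its call begins: read the wrist's pose just before it. There is no depth.
- ticket.hand_in(): hands the job in, once; it reports no verdict.
The state is a dict: "time_s": time; "qpos": joint angles; "joint_vel": joint speeds; "tau": joint torques, N m; "ee_pos": TCP position; "eef_rot": TCP orientation; "force": force on the tool from outside, world axes, zero at the start; "moment": the same for the moment, N m; "grip_width": finger opening in m.
Only numpy, scipy, OpenCV 4.12 (cv2) and the standard library are available. Lean on these libraries where they do the work, as an engineer would, in place of code of your own. Each camera call takes 0.05 s, during which the arm holds its last target.

## Working session

There is one attempt and no reset: what is moved stays moved. The work goes in short steps, Python scripts to look and compute and a tool call to move; the robot and the scene stay as the last step left them, time stands still between calls to the robot, and variables do not carry over. Pictures are saved under pics/ and viewed, and the job is handed in when it is done.

Besides the shell and the picture viewer there is one more tool, called after ">>>" as a command line: name --argument value ..., lists and objects as JSON in quotes. step_arm: Moves the arm, as the interface text tells. Its arguments: {"type":"object","properties":{"motion":{"type":"array","items":{"type":"array","items":{"type":"array","items":{"type":"number"}}}},"fingers":{"type":"number"},"squeeze":{"type":"number"}},"required":["motion"]}

```bash
ls; mkdir -p pics; python3 - <<'E'
from station import get_obs,camera
import cv2,numpy as np
o=get_obs();print(o)
for n in ["scene","top","wrist"]:
    c=camera(n);cv2.imwrite(f"pics/a_{n}.png",c["pixels"][:,:,::-1]);np.savez(f"a_{n}.npz",**c)
    print(n,{k:v for k,v in c.items() if k!="pixels"})
E
```

```text
pics
{'time_s': 0.0, 'qpos': array([-1.19157331e+00,  3.00488491e-01,  1.52158596e+00,  7.47971299e-06,
        1.32065744e+00, -6.66420299e-02]), 'joint_vel': array([ 0.00027833, -0.00103732,  0.00154161, -0.00047508,  0.0001502 ,
       -0.0004025 ]), 'tau': array([-2.00773713e-03, -5.31815743e+01, -3.52735770e+01,  7.07548088e-02,
        2.44024774e-02, -9.68717723e-05]), 'ee_pos': array([ 0.23706526, -0.4960049 ,  0.20487472]), 'eef_rot': array([-1.64379765,  1.56965707,  1.94365819]), 'force': array([-0.16538785,  0.04247663,  0.24668244]), 'moment': array([-0.029283  , -0.03686156,  0.0053608 ]), 'grip_width': 0.09380818950975253}
scene {'fx': 503.1109360306379, 'fy': 503.1109360306379, 'cx': 325.210134797019, 'cy': 250.44058794906684, 'extrinsics': array([[-0.86119326,  0.50827523, -0.00156747,  0.43470461],
       [-0.36801196, -0.62140592,  0.69168048,  0.17237794],
       [ 0.35059002,  0.59624741,  0.72220195, -1.56337481],
       [ 0.        ,  0.        ,  0.        ,  1.        ]])}
top {'fx': 494.70790161419546, 'fy': 494.70790161419546, 'cx': 319.6232877622261, 'cy': 233.02134684966603, 'extrinsics': array([[ 0.00644698, -0.99968182,  0.02438626,  0.07458579],
       [ 0.99214334,  0.00944151,  0.12474952, -0.56498262],
       [-0.12494007,  0.02339041,  0.99188854, -1.20184364],
       [ 0.        ,  0.        ,  0.        ,  1.        ]])}
wrist {'fx': 392.32893635134747, 'fy': 392.32893635134747, 'cx': 312.07998343670494, 'cy': 244.07093377756323, 'T_tool_cam': array([[ 2.72788266e-05,  2.51572741e-01, -9.67838393e-01,
        -1.78400276e-01],
       [ 9.99999702e-01, -7.54195977e-04, -1.67854811e-04,
        -9.02179304e-04],
       [-7.72167518e-04, -9.67838100e-01, -2.51572686e-01,
        -7.20714137e-02],
       [ 0.00000000e+00,  0.00000000e+00,  0.00000000e+00,
         1.00000000e+00]])}
```

View pics/a_scene.png

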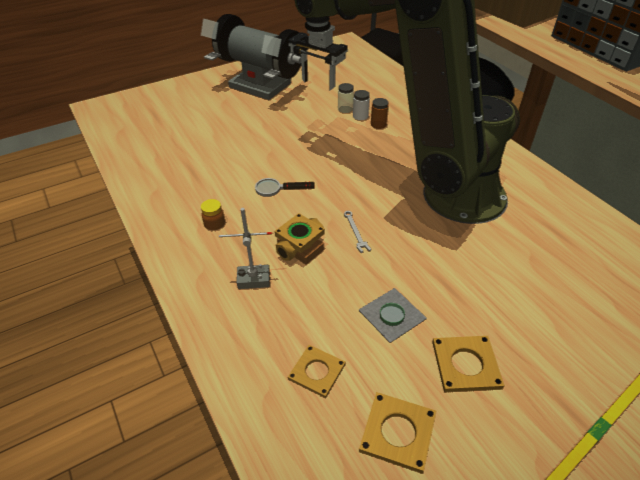

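View pics/a_top.png

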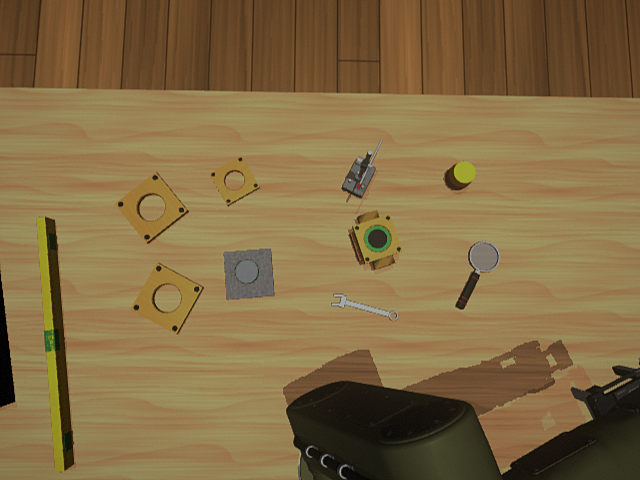

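View pics/a_wrist.png

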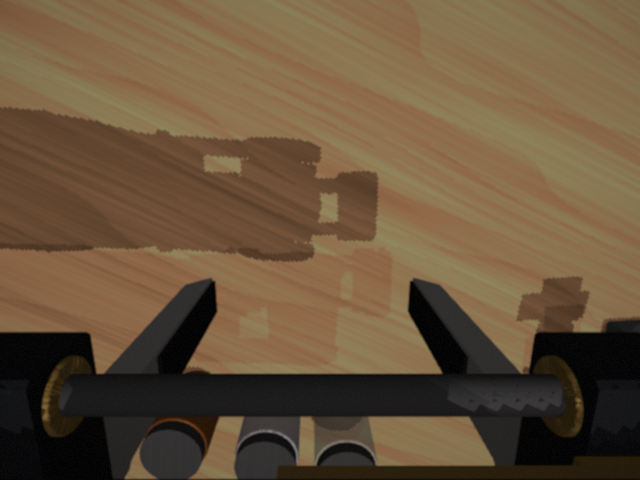

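The scene view shows the glass on its pad at (392,314), the fitting at (300,236) and the loupe lens at (268,187). In the top view the glass is at (246,272), the fitting at (377,238), and the loupe lens at (484,256) with its handle end at (461,307). Next I'll zoom in and measure.

```bash
cat > h.py <<'E'
import numpy as np,cv2
from scipy.spatial.transform import Rotation as R
def load(f): return dict(np.load(f))
def E(c,obs=None):
    if "extrinsics" in c: return c["extrinsics"]
    T=np.eye(4);T[:3,:3]=R.from_euler('xyz',obs["eef_rot"]).as_matrix();T[:3,3]=obs["ee_pos"]
    return np.linalg.inv(T@c["T_tool_cam"])
def proj(c,p,e=None):
    e=E(c) if e is None else e
    q=e[:3,:3]@np.asarray(p,float)+e[:3,3]
    return np.array([c["cx"]+c["fx"]*q[0]/-q[2],c["cy"]-c["fy"]*q[1]/-q[2]])
def ray(c,uv,e=None):
    e=E(c) if e is None else e
    d=np.array([(uv[0]-c["cx"])/c["fx"],-(uv[1]-c["cy"])/c["fy"],-1.])
    Rt=e[:3,:3].T
    return -Rt@e[:3,3],Rt@d
def onz(c,uv,z,e=None):
    o,d=ray(c,uv,e);return o+d*(z-o[2])/d[2]
def tri(rs):
    A=np.zeros((3,3));b=np.zeros(3)
    for o,d in rs:
        d=d/np.linalg.norm(d);P=np.eye(3)-np.outer(d,d);A+=P;b+=P@o
    x=np.linalg.solve(A,b);return x,[np.linalg.norm((np.eye(3)-np.outer(d,d)/(d@d))@(x-o)) for o,d in rs]
E
python3 - <<'E'
import cv2
t=cv2.imread("pics/a_top.png");s=cv2.imread("pics/a_scene.png")
def z(im,x,y,w,h,k):return cv2.resize(im[y:y+h,x:x+w],None,fx=k,fy=k,interpolation=cv2.INTER_CUBIC)
cv2.imwrite("pics/b1.png",z(t,330,130,180,190,3.1))
cv2.imwrite("pics/b2.png",z(s,190,165,190,140,4))
cv2.imwrite("pics/b3.png",z(t,200,220,100,100,5))
E
```

```text
(no output)
```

View pics/b1.png

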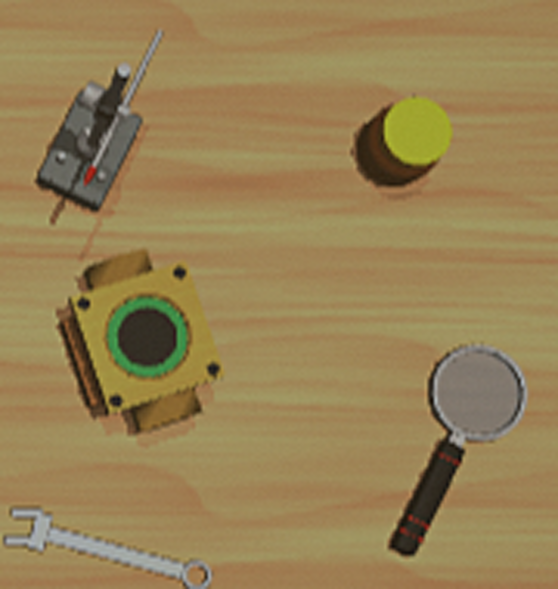

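View pics/b2.png

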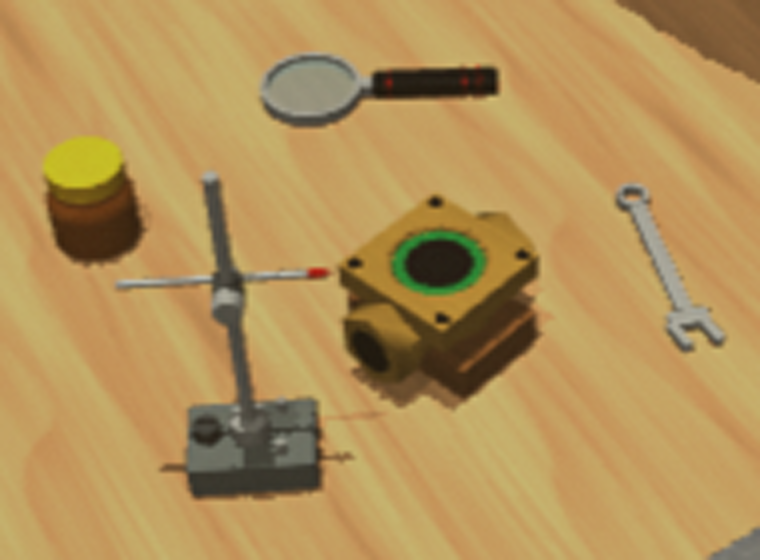

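View pics/b3.png

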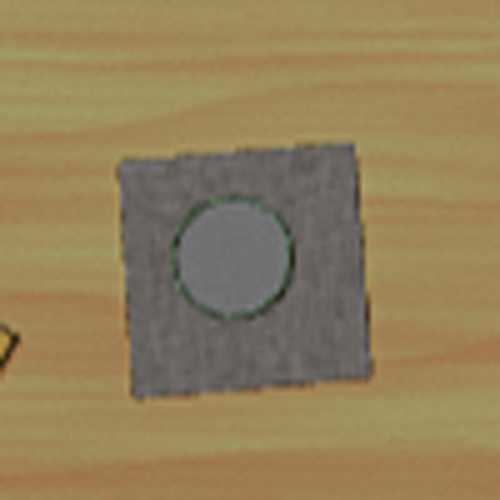

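```bash
cat > m1.py <<'E'
from h import *
T=load("a_top.npz");S=load("a_scene.npz")
def comp(m,near):
    n,l,st,c=cv2.connectedComponentsWithStats(m.astype(np.uint8))
    i=min(range(1,n),key=lambda i:np.hypot(*(c[i]-near)) if st[i][4]>5 else 1e9);return l==i,c[i],st[i]
def hsv(c):return cv2.cvtColor(c["pixels"],cv2.COLOR_RGB2HSV).astype(int)
# seat
rs=[]
for n,c,near in(("top",T,(377,238)),("scene",S,(300,231))):
    H=hsv(c);m=(H[...,0]>45)&(H[...,0]<85)&(H[...,1]>110)
    yy,xx=np.mgrid[:480,:640];m&=np.hypot(xx-near[0],yy-near[1])<22
    ys,xs=np.nonzero(m);hull=cv2.convexHull(np.stack([xs,ys],1).astype(np.int32))
    e=cv2.fitEllipse(hull);print(n,"seat ell",e,onz(c,e[0],.068));rs.append(ray(c,e[0]))
print("tri seat",tri(rs))
rs=[]
for n,c,near in(("top",T,(365,185)),("scene",S,(269,233))):
    H=hsv(c);yy,xx=np.mgrid[:480,:640]
    m=((H[...,0]<6)|(H[...,0]>172))&(H[...,1]>160)&(H[...,2]>90)&(np.hypot(xx-near[0],yy-near[1])<14)
    ys,xs=np.nonzero(m);print(n,"red",list(zip(xs,ys)))
    rs.append(ray(c,(xs.mean(),ys.mean())))
print("tri red centroid",tri(rs))
# glass
rs=[]
for n,c,near in(("top",T,(246,271)),("scene",S,(392,314))):
    H=hsv(c);yy,xx=np.mgrid[:480,:640]
    m=(H[...,0]>45)&(H[...,0]<95)&(H[...,1]>45)&(np.hypot(xx-near[0],yy-near[1])<22)
    ys,xs=np.nonzero(m);hull=cv2.convexHull(np.stack([xs,ys],1).astype(np.int32))
    e=cv2.fitEllipse(hull);print(n,"glass",len(xs),e,onz(c,e[0],.021),onz(c,e[0],.0135))
# loupe
for n,c,box in(("top",T,(450,265,480,315)),("scene",S,(280,175,320,195))):
    H=hsv(c);yy,xx=np.mgrid[:480,:640]
    m=(xx>box[0])&(xx<box[2])&(yy>box[1])&(yy<box[3])&(H[...,2]<75)
    m,ce,st=comp(m,((box[0]+box[2])/2,(box[1]+box[3])/2))
    ys,xs=np.nonzero(m);r=cv2.minAreaRect(np.stack([xs,ys],1).astype(np.float32));b=cv2.boxPoints(r)
    print(n,"handle",r)
    P=[onz(c,q,.012) for q in b];P=np.array(P);print(P[:,:2], "cen",onz(c,r[0],.012))
for n,c,near in(("top",T,(484,256)),("scene",S,(268,187))):
    H=hsv(c);yy,xx=np.mgrid[:480,:640]
    m=(np.hypot(xx-near[0],yy-near[1])<22)&(H[...,1]<70)
    ys,xs=np.nonzero(m)
    m,ce,st=comp(m,near)
    ys,xs=np.nonzero(m);hull=cv2.convexHull(np.stack([xs,ys],1).astype(np.int32))
    e=cv2.fitEllipse(hull);print(n,"lens",e,onz(c,e[0],.012),onz(c,e[0],.006))
E
python3 m1.py
```

```text
top seat ell ((377.05267333984375, 238.23519897460938), (25.105159759521484, 25.476890563964844), 122.20204162597656) [ 0.54868444 -0.06004791  0.068     ]
scene seat ell ((299.1645812988281, 230.2503662109375), (15.546574592590332, 22.637264251708984), 86.44821166992188) [ 0.5504872  -0.06058334  0.068     ]
tri seat (array([ 0.54948985, -0.06069008,  0.06719016]), [np.float64(0.0008721960506496554), np.float64(0.000872196050649526)])
top red [(np.int64(359), np.int64(184)), (np.int64(360), np.int64(184)), (np.int64(358), np.int64(185)), (np.int64(359), np.int64(185)), (np.int64(360), np.int64(185)), (np.int64(358), np.int64(186)), (np.int64(359), np.int64(186)), (np.int64(357), np.int64(187)), (np.int64(358), np.int64(187)), (np.int64(359), np.int64(187)), (np.int64(357), np.int64(188)), (np.int64(358), np.int64(188))]
scene red [(np.int64(268), np.int64(232)), (np.int64(269), np.int64(232)), (np.int64(270), np.int64(232)), (np.int64(267), np.int64(233)), (np.int64(268), np.int64(233)), (np.int64(269), np.int64(233)), (np.int64(270), np.int64(233))]
tri red centroid (array([ 0.6586
[... 615 characters left out ...]

 [ 0.48637101 -0.30954962]
 [ 0.47651647 -0.33327208]
 [ 0.37494781 -0.28672876]] cen [ 0.43033747 -0.29807325  0.012     ]
scene handle ((297.5, 185.0), (6.0, 31.0), 90.0)
[[ 0.46644876 -0.33357478]
 [ 0.38216646 -0.28360718]
 [ 0.39687997 -0.25769336]
 [ 0.48007176 -0.30700918]] cen [ 0.43143476 -0.29538363  0.012     ]
top lens ((483.7268981933594, 257.24444580078125), (30.60995101928711, 33.924076080322266), 16.577011108398438) [ 0.50892996 -0.34040767  0.012     ] [ 0.50940576 -0.34256221  0.006     ]
scene lens ((268.4186096191406, 186.67088317871094), (17.22527503967285, 28.21932029724121), 87.41136932373047) [ 0.51364441 -0.33450748  0.012     ] [ 0.51080666 -0.34143471  0.006     ]
```

```bash
cat >> h.py <<'E'
def pose(o): return np.array(o["ee_pos"]),R.from_euler('xyz',o["eef_rot"])
def down(yaw):  # tool x=-z world, tool y = (cos yaw, sin yaw)
    y=np.array([np.cos(yaw),np.sin(yaw),0]);x=np.array([0,0,-1.]);return R.from_matrix(np.stack([x,y,np.cross(x,y)],1))
def delta(o,p,yaw):
    p0,r0=pose(o);rt=down(yaw)
    print("shift now-axes mm",np.round(r0.inv().apply(np.array(p)-p0)*1e3,1),"rotvec deg",np.round(np.degrees((r0.inv()*rt).as_rotvec()),2), "shift in final axes",np.round(rt.inv().apply(np.array(p)-p0)*1e3,1))
E
python3 - <<'E'
from h import *
from station import get_obs
o=get_obs();p,r=pose(o);print(r.as_matrix().round(3))
for yaw in (90,-90): delta(o,[.53,-.06,.22],np.radians(yaw))
T=load("a_top.npz");S=load("a_scene.npz")
print(tri([ray(T,(357,189)),ray(S,(272,233))]))
print(onz(T,(369.7,152.6),.25), tri([ray(T,(369.7,152.6)),ray(S,(190+210/4,165+176/4))]))
E
```

```text
[[-0.     0.431 -0.902]
 [ 0.001 -0.902 -0.431]
 [-1.    -0.001 -0.   ]]
shift now-axes mm [ -14.7 -267.2 -452.3] rotvec deg [-1.5446e+02 -7.0000e-02  1.0000e-02] shift in final axes [-15.  436.1 292.9]
shift now-axes mm [ -14.7 -267.2 -452.3] rotvec deg [2.554e+01 1.000e-02 5.000e-02] shift in final axes [ -15.  -436.1 -292.9]
(array([ 0.65189425, -0.00322682,  0.15579709]), [np.float64(0.0009074230486453639), np.float64(0.0009074230486451974)])
[ 0.70910243 -0.02032417  0.25      ] (array([ 0.71058784, -0.02106269,  0.24653385]), [np.float64(0.0005222176328107001), np.float64(0.0005222176328107704)])
```

>>> step_arm --motion '[[[0,0,0,8.5,0,0],[0,0,0,8.5,0,0],[0,0,0,8.5,0,0],[-0.002,-0.048,-0.033,0,0,0],[-0.002,-0.048,-0.033,0,0,0],[-0.002,-0.048,-0.033,0,0,0],[-0.002,-0.048,-0.033,0,0,0],[-0.002,-0.048,-0.033,0,0,0],[-0.002,-0.048,-0.033,0,0,0],[-0.002,-0.048,-0.033,0,0,0],[-0.002,-0.048,-0.033,0,0,0],[0,-0.048,-0.033,0,0,0]]]'

```text
time_s: 1.65
ee_pos: [0.5346, -0.0622, 0.2215]
eef_rot: [2.57, 1.571, -0.57]
force: [0.8, -1.4, 1.0]
grip_width: 0.0937
```

```bash
cat > shot.py <<'E'
import sys
from h import *
from station import get_obs,camera
n=sys.argv[1];o=get_obs();c=camera("wrist");c["e"]=E(c,o);np.savez(n+".npz",**c)
cv2.imwrite(f"pics/{n}.png",c["pixels"][:,:,::-1]);print(o["time_s"],o["ee_pos"],o["eef_rot"],o["qpos"].round(2),o["force"],o["grip_width"])
E
python3 shot.py c
```

```text
1.65 [ 0.53464673 -0.06224476  0.22152734] [ 2.57038743  1.57062602 -0.57044718] [-0.18  0.26  1.53 -0.    1.35  1.39] [ 0.80467284 -1.38315096  1.02052739] 0.09371846638150312
```

View pics/c.png

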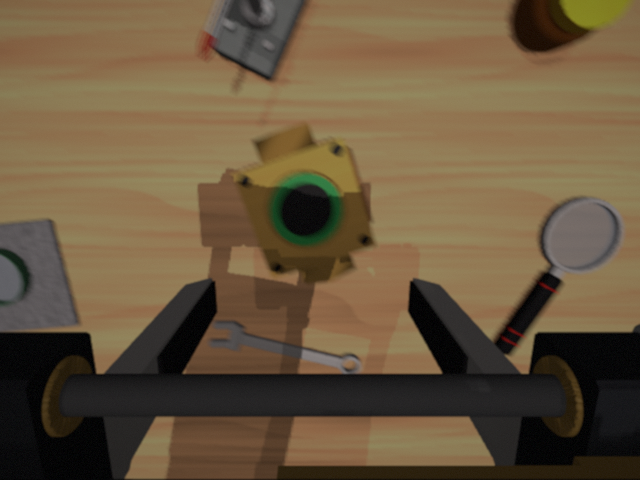

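The fitting's seat is at about (306,208) in the wrist view. The picture is a little blurred because the arm was still settling, so I'll retake it.

```bash
python3 shot.py c0 >/dev/null; python3 shot.py c1; cat > m2.py <<'E'
from h import *
import sys
c=load(sys.argv[1]+".npz");e=c["e"]
H=cv2.cvtColor(c["pixels"],cv2.COLOR_RGB2HSV).astype(int);yy,xx=np.mgrid[:480,:640]
m=(H[...,0]>45)&(H[...,0]<85)&(H[...,1]>110)&(np.hypot(xx-306,yy-208)<55)
ys,xs=np.nonzero(m);hull=cv2.convexHull(np.stack([xs,ys],1).astype(np.int32));el=cv2.fitEllipse(hull)
print("ring outer",el,onz(c,el[0],.068,e))
m=(H[...,2]<45)&(np.hypot(xx-306,yy-208)<25);ys,xs=np.nonzero(m);print("bore",xs.mean(),ys.mean(),onz(c,(xs.mean(),ys.mean()),.068,e))
m=((H[...,0]<6)|(H[...,0]>172))&(H[...,1]>160)&(H[...,2]>90)&(yy<120)&(xx<300);ys,xs=np.nonzero(m)
i=ys.argmax();print("red",xs.mean(),ys.mean(),"tip",xs[i],ys[i])
T=load("a_top.npz");S=load("a_scene.npz")
print("tip",tri([ray(T,(357,189)),ray(S,(272,233)),ray(c,(xs[i],ys[i]),e)]))
print("cent",tri([ray(T,(358.5,186)),ray(S,(268.8,232.6)),ray(c,(xs.mean(),ys.mean()),e)]))
E
python3 m2.py c1;python3 -c "
import cv2;a=cv2.imread('pics/c1.png');cv2.imwrite('pics/c1z.png',cv2.resize(a[100:300,200:400],None,fx=3,fy=3));cv2.imwrite('pics/c1y.png',cv2.resize(a[0:120,160:320],None,fx=4,fy=4))"
```

```text
1.75 [ 0.53543045 -0.06005877  0.22084729] [-0.9552642   1.56986439  2.19160816] [-0.18  0.26  1.53  0.    1.35  1.39] [-0.87870735 -1.07378633  0.40269921] 0.09392283921354845
ring outer ((311.97979736328125, 212.17449951171875), (71.68246459960938, 72.27369689941406), 85.397705078125) [ 0.54916209 -0.05936139  0.068     ]
bore 307.8243959929287 209.82086034177962 [ 0.55117183 -0.05580477  0.068     ]
red 215.96791443850267 48.83422459893048 tip 211 62
tip (array([ 0.65160496, -0.00226175,  0.15691408]), [np.float64(0.0007811454777578945), np.float64(0.0014909865705295842), np.float64(0.001142285763094158)])
cent (array([ 0.65825233, -0.00573761,  0.15851541]), [np.float64(0.0007101375638300376), np.float64(0.0016097958751283962), np.float64(0.001135373284774896)])
```

View pics/c1z.png

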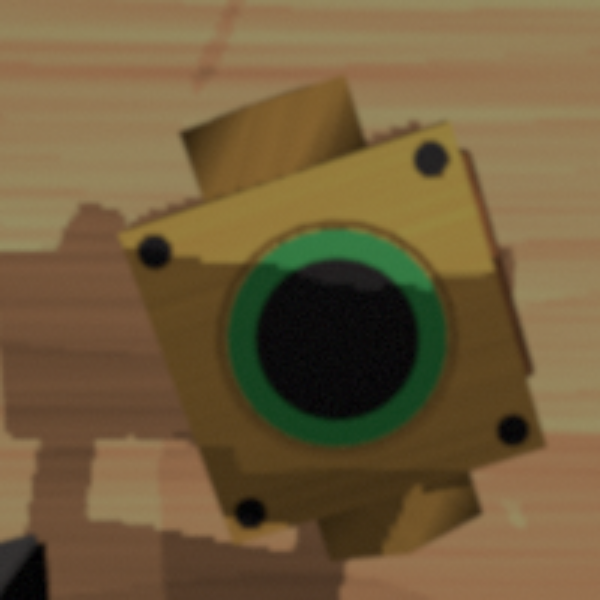

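View pics/c1y.png

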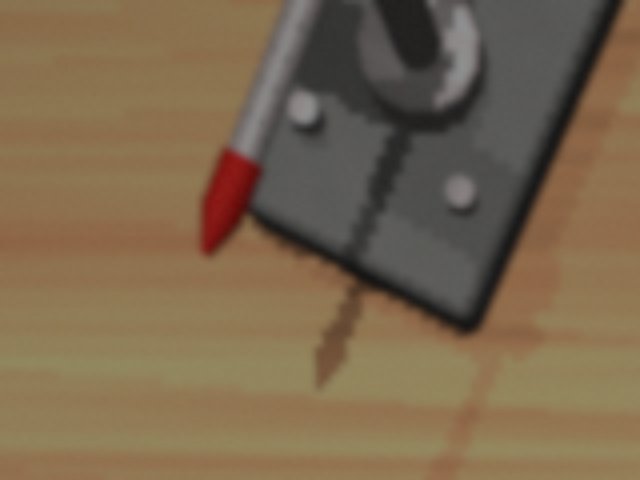

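The tip stands at about z = 0.158 and the seat is at (0.549, -0.060), with all views agreeing. Now to the glass.

>>> step_arm --motion '[[[0,-0.046,0.009,0,0,0],[0,-0.046,0.009,0,0,0],[0,-0.046,0.009,0,0,0],[0,-0.046,0.009,0,0,0],[0,-0.046,0.009,0,0,0],[0,-0.046,0.009,0,0,0],[0.04,-0.046,0.009,0,0,0],[0.03,0,0,0,0,0],[0,0,0,0,0,0],[0,0,0,0,0,0]]]'

```text
time_s: 3.05
ee_pos: [0.4714, 0.2572, 0.1529]
eef_rot: [-2.766, 1.569, 0.375]
force: [0.7, -0.2, 0.2]
grip_width: 0.0939
```

```bash
python3 shot.py d1
```

```text
3.05 [0.47136625 0.25718276 0.15285226] [-2.76565075  1.56927391  0.37533229] [ 0.43  0.32  1.62 -0.    1.2   2.  ] [ 0.67841496 -0.24135119  0.196318  ] 0.0939213236938868
```

View pics/d1.png

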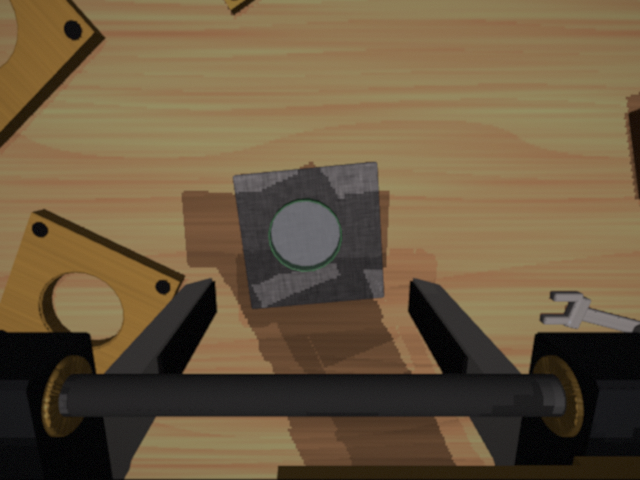

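```bash
cat > m3.py <<'E'
from h import *
from station import get_obs
c=load("d1.npz");e=c["e"]
H=cv2.cvtColor(c["pixels"],cv2.COLOR_RGB2HSV).astype(int);yy,xx=np.mgrid[:480,:640]
near=np.hypot(xx-305,yy-233)<44
m=(H[...,0]>45)&(H[...,0]<95)&(H[...,1]>45)&near
ys,xs=np.nonzero(m);el=cv2.fitEllipse(cv2.convexHull(np.stack([xs,ys],1).astype(np.int32)));print("green",len(xs),el,onz(c,el[0],.021,e))
m=(H[...,2]>95)&(H[...,1]<45)&near
k,l,st,cc=cv2.connectedComponentsWithStats(m.astype(np.uint8));i=l[233,305];ys,xs=np.nonzero(l==i)
el=cv2.fitEllipse(cv2.convexHull(np.stack([xs,ys],1).astype(np.int32)));print("face",len(xs),el,onz(c,el[0],.021,e), "diam",el[1])
g=onz(c,el[0],.021,e)
print("cover corner",onz(c,(185,275),.012,e),"pad corners",[onz(c,q,.006,e)[:2].round(4) for q in((234,176),(376,162),(383,296),(252,308))])
delta(get_obs(),[g[0],g[1],.0115],np.radians(-90))
E
python3 m3.py
```

```text
green 693 ((304.73931884765625, 234.83132934570312), (73.30276489257812, 73.9384536743164), 90.01072692871094) [0.47041814 0.26362711 0.021     ]
face 3385 ((304.909912109375, 232.66534423828125), (63.64027404785156, 67.4903793334961), 94.06969451904297) [0.47222141 0.26348062 0.021     ] diam (63.64027404785156, 67.4903793334961)
cover corner [0.43289569 0.36674047 0.012     ] pad corners [array([0.5164, 0.3217]), array([0.5277, 0.2057]), array([0.4112, 0.1948]), array([0.3997, 0.3114])]
shift now-axes mm [141.6  -6.   -0.5] rotvec deg [-0.03 -0.12  0.05] shift in final axes [141.6  -6.1  -0.8]
```

>>> step_arm --motion '[[[0,-0.006,0.001,0,-0.1,0],[0.04,0,0,0,0,0],[0.04,0,0,0,0,0],[0.04,0,0,0,0,0],[0.015,0,0,0,0,0],[0.005,0,0,0,0,0],[0,0,0,0,0,0],[0,0,0,0,0,0]]]'

```text
time_s: 4.1
ee_pos: [0.47, 0.2643, 0.0127]
eef_rot: [-1.549, 1.57, 1.593]
force: [0.2, 0.7, -0.8]
grip_width: 0.0942
```

```bash
python3 shot.py e1; python3 -c "
from h import *;from station import get_obs
delta(get_obs(),[.4703,.2633,.0115],np.radians(-90))"
```

```text
4.1 [0.46996216 0.26425844 0.0126858 ] [-1.54887729  1.56994329  1.59347473] [0.44 0.52 1.71 0.   0.91 2.01] [ 0.15974822  0.71232081 -0.77758517] 0.09416220811767878
shift now-axes mm [ 1.   0.9 -0.4] rotvec deg [0.04 0.01 0.04] shift in final axes [ 1.   0.9 -0.4]
```

View pics/e1.png

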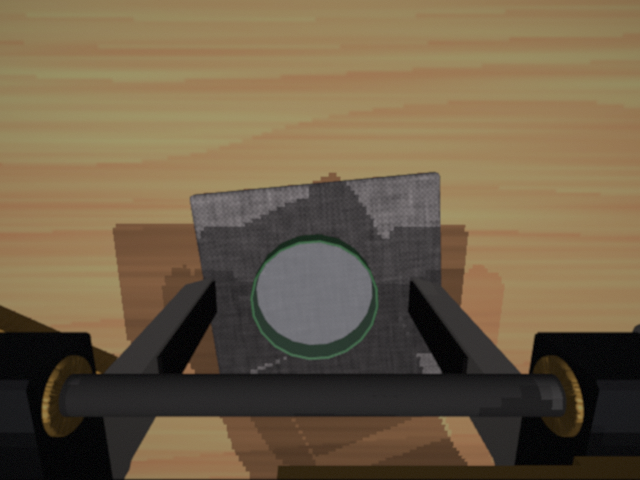

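```bash
python3 - <<'E'
from h import *
c=load("e1.npz");e=c["e"]
H=cv2.cvtColor(c["pixels"],cv2.COLOR_RGB2HSV).astype(int);yy,xx=np.mgrid[:480,:640]
m=(H[...,0]>45)&(H[...,0]<95)&(H[...,1]>45)&(np.hypot(xx-315,yy-297)<70)
ys,xs=np.nonzero(m);print(xs.min(),xs.max(),ys.min(),ys.max())
el=cv2.fitEllipse(cv2.convexHull(np.stack([xs,ys],1).astype(np.int32)));print(el,onz(c,el[0],.021,e))
for z in(.021,.006):
  P=np.array([proj(c,[.4703+.03*np.cos(a),.2633+.03*np.sin(a),z],e) for a in np.linspace(0,6.28,60)]);print(z,P.min(0),P.max(0))
E
```

```text
250 378 234 359
((314.0829162597656, 297.442626953125), (125.26524353027344, 127.71231842041016), 88.99291229248047) [0.47190185 0.26375666 0.021     ]
0.021 [250.6063707  238.01693497] [379.55164146 358.25764201]
0.006 [255.16897541 230.67047049] [374.5877788  342.92231677]
```

>>> step_arm --motion '[[[0.001,0.0007,-0.0003,0,0,0],[0,0,0,0,0,0],[0,0,0,0,0,0],[0,0,0,0,0,0],[0,0,0,0,0,0],[0,0,0,0,0,0],[0,0,0,0,0,0],[0,0,0,0,0,0]]]' --fingers 0.05 --squeeze 15

```text
time_s: 5.15
ee_pos: [0.4696, 0.2632, 0.0104]
eef_rot: [0.013, 1.569, -3.128]
force: [-0.3, 0.5, 0.6]
grip_width: 0.0594
```

>>> step_arm --motion '[[[-0.002,0,0,0,0,0],[-0.005,0,0,0,0,0],[-0.005,0,0,0,0,0],[-0.01,0,0,0,0,0],[-0.01,0,0,0,0,0],[0,0,0,0,0,0]]]'

```text
time_s: 5.9
ee_pos: [0.4702, 0.2635, 0.0435]
eef_rot: [-1.371, 1.57, 1.771]
force: [0.1, 0.3, -0.8]
grip_width: 0.0598
```

```bash
python3 shot.py f1; python3 -c "
from station import camera;import cv2
c=camera('scene');cv2.imwrite('pics/f2.png',cv2.resize(c['pixels'][230:400,300:500,::-1],None,fx=3,fy=3))"
```

```text
5.9 [0.4701533  0.26348386 0.04351579] [-1.37126632  1.5699871   1.77106996] [0.44 0.47 1.7  0.   0.97 2.01] [ 0.0926589   0.32801423 -0.82311851] 0.05977374824499584
```

View pics/f1.png

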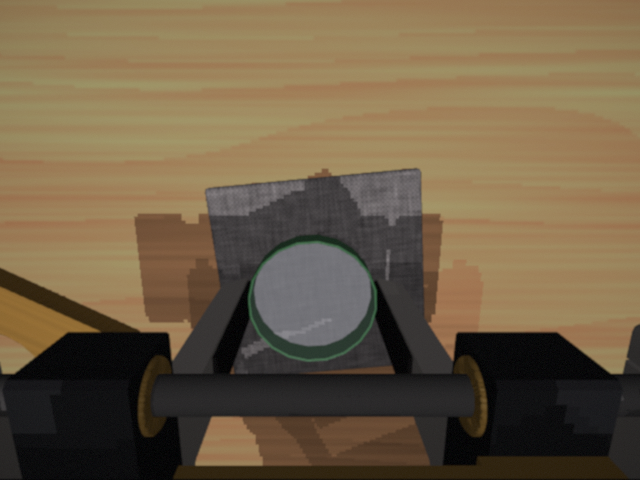

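View pics/f2.png

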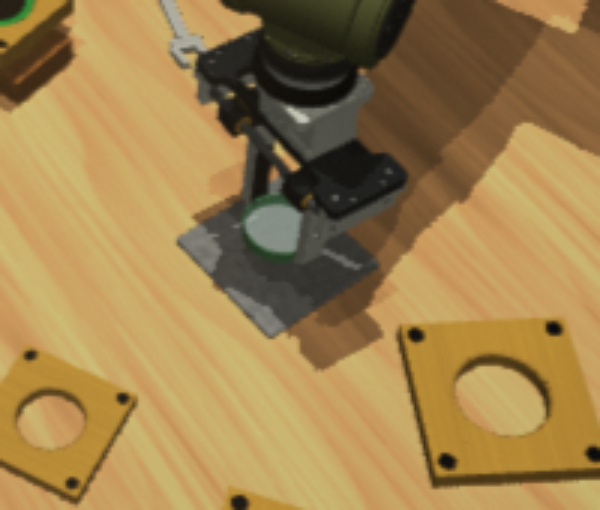

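```bash
cat > m4.py <<'E'
from h import *
import sys
n=sys.argv[1]
c=load(n+".npz");e=c["e"]
Tc=c["T_tool_cam"]; et=np.linalg.inv(Tc)  # tool->cam
H=cv2.cvtColor(c["pixels"],cv2.COLOR_RGB2HSV).astype(int);yy,xx=np.mgrid[:480,:640]
m=(H[...,0]>45)&(H[...,0]<95)&(H[...,1]>45)&(np.hypot(xx-313,yy-297)<72)
ys,xs=np.nonzero(m);print("obs",xs.min(),xs.max(),ys.min(),ys.max())
for x in(-.0095,):
 for zz in(-.002,-.001,0,.001):
  P=np.array([proj(c,[x,.03*np.cos(a),zz+.03*np.sin(a)],et) for a in np.linspace(0,6.28,60)])
  Q=np.array([proj(c,[x+.015,.03*np.cos(a),zz+.03*np.sin(a)],et) for a in np.linspace(0,6.28,60)]);print(zz,P.min(0),P.max(0),"bottom",Q.min(0))
E
python3 m4.py f1; python3 -c "
from h import *;from station import get_obs
delta(get_obs(),[.5493,-.0598,.105],np.radians(-90))"
```

```text
obs 242 384 235 361
-0.002 [247.94729022 235.02099576] [378.04726792 356.52580502] bottom [252.71396939 227.8453985 ]
-0.001 [248.03480863 237.21983751] [377.95404649 358.3870715 ] bottom [252.78884815 229.884248  ]
0 [248.12208395 239.41232082] [377.86108346 360.2433852 ] bottom [252.86353436 231.91765579]
0.001 [248.20911717 241.59847321] [377.76837773 362.09476587] bottom [252.93802875 233.94564363]
shift now-axes mm [-62.7 323.1 -79.3] rotvec deg [0.04 0.1  0.  ] shift in final axes [-62.5 323.  -79.6]
```

>>> step_arm --motion '[[[-0.03,0,0,0,0,0],[-0.032,0.01,0,0,0,0],[0,0.045,-0.011,0,0,0],[0,0.045,-0.012,0,0,0],[0,0.045,-0.011,0,0,0],[0,0.045,-0.012,0,0,0],[0,0.045,-0.011,0,0,0],[0,0.045,-0.012,0,0,0],[0,0.031,-0.008,0,0,0],[0,0.012,-0.003,0,0,0],[0,0,0,0,0,0],[0,0,0,0,0,0]]]'

```text
time_s: 7.5
ee_pos: [0.5498, -0.0586, 0.1042]
eef_rot: [-0.09, 1.569, 3.053]
force: [0.3, -0.3, -1.1]
grip_width: 0.0597
```

```bash
python3 shot.py g1; python3 m4.py g1;python3 -c "
from h import *;from station import get_obs
delta(get_obs(),[.5497,-.0598,.074],np.radians(-90))"
```

```text
7.5 [ 0.549801   -0.05863002  0.10419708] [-0.09000645  1.56867544  3.05329141] [-0.17  0.41  1.62 -0.    1.11  1.4 ] [ 0.29358778 -0.29851089 -1.05825576] 0.059682409102699896
obs 242 384 226 361
-0.002 [247.94964634 235.02668008] [378.05041578 356.53176322] bottom [252.71614428 227.85061064]
-0.001 [248.03716211 237.2255277 ] [377.95718971 358.3930331 ] bottom [252.79102076 229.88946521]
0 [248.12443479 239.41801682] [377.86422205 360.24935018] bottom [252.8657047  231.92287805]
0.001 [248.21146539 241.60417497] [377.77151172 362.10073419] bottom [252.94019682 233.9508709 ]
shift now-axes mm [30.3  1.2  0.1] rotvec deg [0.11 0.11 0.01] shift in final axes [30.3  1.2  0.2]
```

View pics/g1.png

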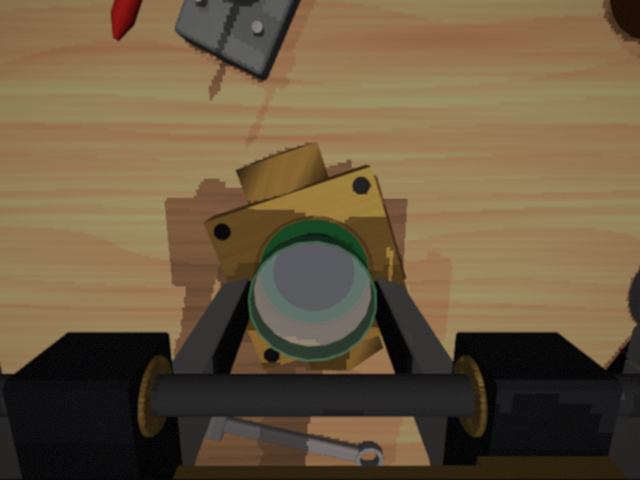

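```bash
python3 - <<'E'
from h import *
from station import get_obs,camera
P=[]
for i in range(6): camera("top");o=get_obs();P.append(o["ee_pos"])
P=np.array(P);print(P.round(4),P.mean(0))
c=load("g1.npz")
im=c["pixels"][:,:,::-1];cv2.imwrite("pics/g1z.png",cv2.resize(im[190:380,230:400],None,fx=3.1,fy=3.1,interpolation=cv2.INTER_CUBIC))
e=E(c,dict(o,ee_pos=P.mean(0)))
for r in(.0302,.0325,.0345):
  A=np.array([proj(c,[.5493+r*np.cos(a),-.0598+r*np.sin(a),.072 if r>.031 else .068],e) for a in np.linspace(0,6.28,90)]);print(r,A.min(0),A.max(0))
E
```

```text
[[ 0.5499 -0.0587  0.1043]
 [ 0.55   -0.0588  0.1044]
 [ 0.55   -0.059   0.1044]
 [ 0.55   -0.0591  0.1044]
 [ 0.55   -0.0593  0.1044]
 [ 0.55   -0.0594  0.1044]] [ 0.54999576 -0.05904523  0.10437426]
0.0302 [261.69652908 220.40046932] [366.55652516 320.01099284]
0.0325 [256.75345949 217.68486394] [371.57087504 326.6049592 ]
0.0345 [253.2174739  214.06636586] [375.10525724 329.70949524]
```

View pics/g1z.png

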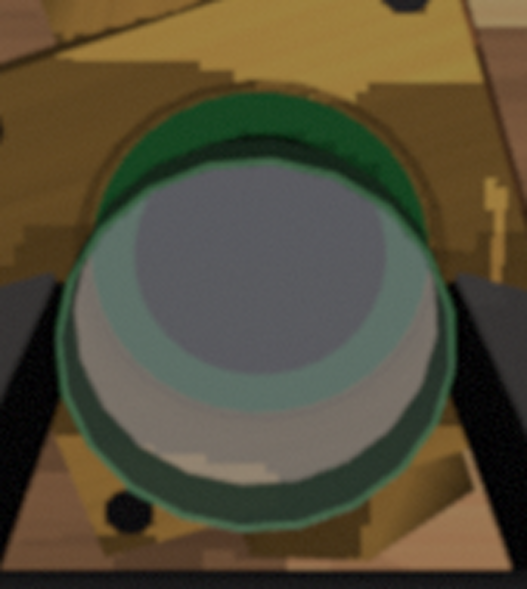

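>>> step_arm --motion '[[[0.004,0.0002,0.0006,0,0,0],[0.006,0,0,0,0,0],[0.006,0,0,0,0,0],[0.005,0,0,0,0,0],[0.004,0,0,0,0,0],[0.003,0,0,0,0,0],[0.002,0,0,0,0,0],[0,0,0,0,0,0],[0,0,0,0,0,0]]]'

```text
time_s: 8.98
ee_pos: [0.5495, -0.0599, 0.0745]
eef_rot: [0.04, 1.569, -3.101]
force: [-0.2, -0.4, -1.1]
grip_width: 0.0595
```

```bash
python3 shot.py h1; python3 m4.py h1|head -1;python3 -c "
import cv2;a=cv2.imread('pics/h1.png');cv2.imwrite('pics/h1z.png',cv2.resize(a[170:380,200:430],None,fx=3,fy=3))"
```

```text
8.975 [ 0.54947392 -0.05992916  0.07446031] [ 0.04037185  1.56933273 -3.10050584] [-0.17  0.45  1.64 -0.    1.05  1.4 ] [-0.21251155 -0.43474911 -1.10681812] 0.05945008849875014
obs 242 384 231 360
```

View pics/h1z.png

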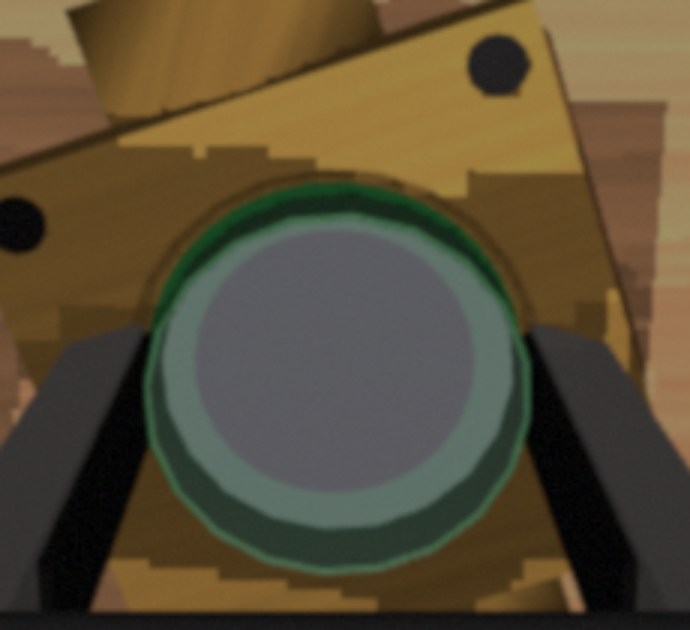

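The glass has entered the counterbore, centred and with no contact force. I'll lower it the last few tenths.

>>> step_arm --motion '[[[0.0008,0,0,0,0,0],[0,0,0,0,0,0],[0,0,0,0,0,0]]]'

```text
time_s: 9.4
ee_pos: [0.5494, -0.0599, 0.0735]
eef_rot: [-0.012, 1.569, 3.13]
force: [0.3, 0.8, -1.6]
grip_width: 0.0595
```

>>> step_arm --motion '[[[0.0006,0,0,0,0,0],[0,0,0,0,0,0],[0,0,0,0,0,0]]]'

```text
time_s: 9.78
ee_pos: [0.5494, -0.0599, 0.0729]
eef_rot: [-0.001, 1.569, 3.141]
force: [-0.4, -0.0, -0.7]
grip_width: 0.0593
```

>>> step_arm --motion '[[[0.0004,0,0,0,0,0],[0,0,0,0,0,0],[0,0,0,0,0,0]]]'

```text
time_s: 10.15
ee_pos: [0.5494, -0.0599, 0.0725]
eef_rot: [0.006, 1.569, -3.135]
force: [0.3, -1.0, -0.5]
grip_width: 0.0593
```

```bash
python3 shot.py i1; python3 - <<'E'
from h import *
from station import get_obs,camera
F=[]
for i in range(6): c=camera("scene");F.append(get_obs()["force"])
print(np.mean(F,0))
cv2.imwrite('pics/i2.png',cv2.resize(c['pixels'][190:270,250:350,::-1],None,fx=5,fy=5))
a=cv2.imread('pics/i1.png');cv2.imwrite('pics/i1z.png',cv2.resize(a[170:380,200:430],None,fx=3,fy=3))
E
```

```text
10.15 [ 0.5493689  -0.05991908  0.07250038] [ 0.00605652  1.56903033 -3.13481762] [-0.17  0.45  1.64 -0.    1.05  1.4 ] [ 0.31487693 -1.00314881 -0.48162839] 0.059317942999526536
[-0.07749524 -0.0537618  -0.845751  ]
```

View pics/i1z.png

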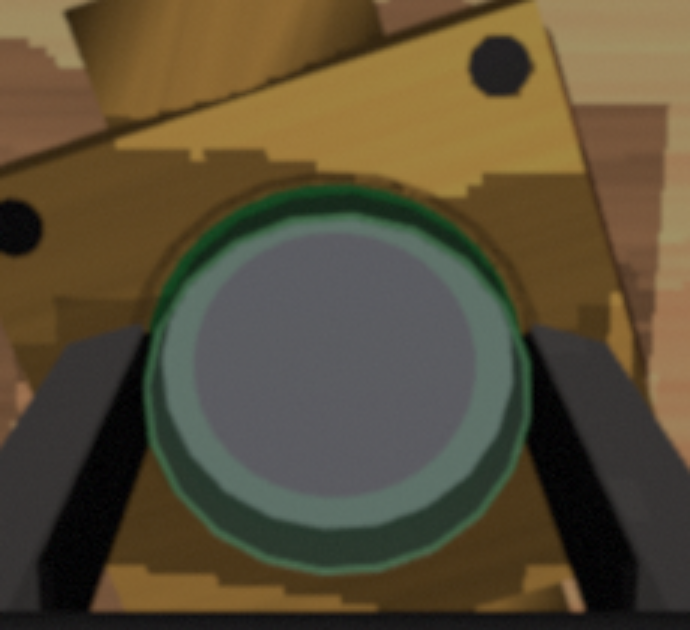

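View pics/i2.png

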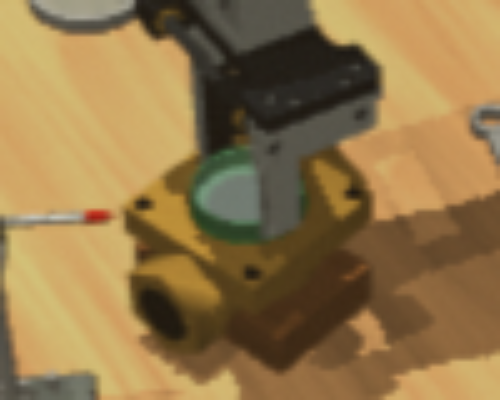

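>>> step_arm --motion '[[[0.0004,0,0,0,0,0],[0,0,0,0,0,0],[0,0,0,0,0,0]]]'

```text
time_s: 10.88
ee_pos: [0.5494, -0.0599, 0.0725]
eef_rot: [0.043, 1.569, -3.098]
force: [-3.8, 1.0, 5.3]
grip_width: 0.0598
```

```bash
cat > f.py <<'E'
from h import *
from station import get_obs,camera
F=[];P=[]
for i in range(6): camera("scene");o=get_obs();F.append(o["force"]);P.append(o["ee_pos"])
print(np.mean(F,0),np.mean(P,0),o["grip_width"],o["time_s"])
E
python3 f.py
```

```text
[-2.88899812  0.42087214  5.43155791] [ 0.54942836 -0.05990575  0.07242165] 0.059997669747093856 11.175
```

>>> step_arm --motion '[[[-0.0003,0,0,0,0,0],[0,0,0,0,0,0]]]' --squeeze 3

```text
time_s: 11.42
ee_pos: [0.5495, -0.0599, 0.0724]
eef_rot: [-0.013, 1.569, 3.129]
force: [-0.6, 0.9, 0.2]
grip_width: 0.0598
```

>>> step_arm --motion '[[[0,0,0,0,0,0],[0,0,0,0,0,0],[0,0,0,0,0,0],[0,0,0,0,0,0],[0,0,0,0,0,0]]]' --fingers 0.08

```text
time_s: 12.05
ee_pos: [0.5494, -0.0599, 0.0724]
eef_rot: [-0.009, 1.569, 3.133]
force: [-0.5, 0.1, -0.6]
grip_width: 0.08
```

```bash
python3 shot.py j1; python3 - <<'E'
from h import *
a=cv2.imread('pics/j1.png');cv2.imwrite('pics/j1z.png',cv2.resize(a[170:380,200:430],None,fx=3,fy=3))
E
```

```text
12.05 [ 0.54935992 -0.05990025  0.07236366] [-0.00907231  1.56897679  3.13323592] [-0.17  0.45  1.64 -0.    1.05  1.4 ] [-0.53954682  0.05264917 -0.59113114] 0.07997431384467586
```

View pics/j1z.png

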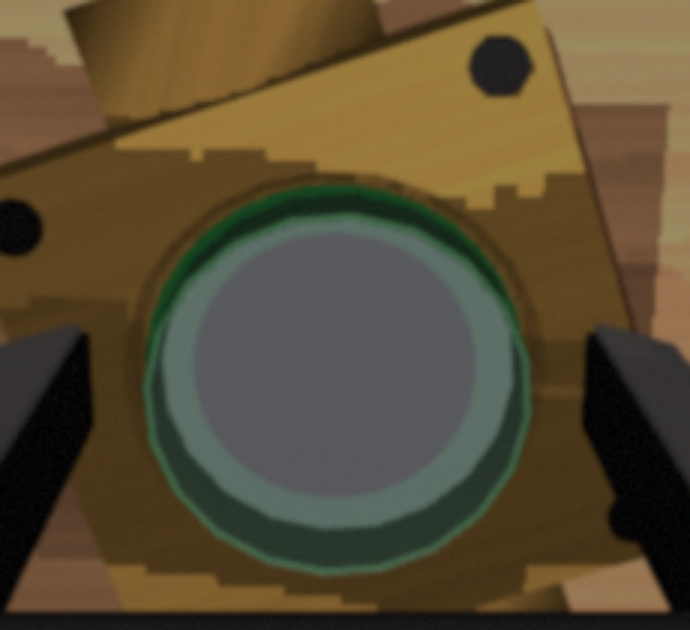

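>>> step_arm --motion '[[[-0.01,0,0,0,0,0],[-0.03,0,0,0,0,0],[-0.05,0,0,0,0,0],[-0.05,0,0,0,0,0],[0,0.043,0.016,0,0,0],[0,0.043,0.016,0,0,0],[0,0.043,0.016,0,0,0],[0,0.043,0.016,0,0,0],[0,0.043,0.016,0,0,0],[0,0.041,0.014,0,0,0],[0,0,0,8.3,0,0],[0,0,0,8.3,0,0]]]'

```text
time_s: 13.6
ee_pos: [0.4555, -0.3165, 0.2132]
eef_rot: [0.484, 1.569, -2.952]
force: [0.7, 0.5, 0.4]
grip_width: 0.0802
```

>>> step_arm --motion '[[[0.03,0,0,8.1,0,0],[0.02,0,0,0,0,0],[0,0,0,0,0,0],[0,0,0,0,0,0]]]'

```text
time_s: 14.1
ee_pos: [0.4561, -0.3162, 0.1639]
eef_rot: [1.494, 1.57, -2.078]
force: [1.2, -0.5, 0.4]
grip_width: 0.08
```

```bash
python3 shot.py k1;python3 - <<'E'
from h import *
from station import camera
c=camera('scene');cv2.imwrite('pics/k2.png',cv2.resize(c['pixels'][160:300,190:380,::-1],None,fx=4,fy=4,interpolation=cv2.INTER_CUBIC))
E
```

```text
14.1 [ 0.45608418 -0.31623941  0.16390459] [ 1.49409451  1.56970906 -2.0776234 ] [-0.67  0.35  1.56 -0.    1.24  1.33] [ 1.15088997 -0.54691787  0.39188469] 0.08000161261123957
```

View pics/k1.png

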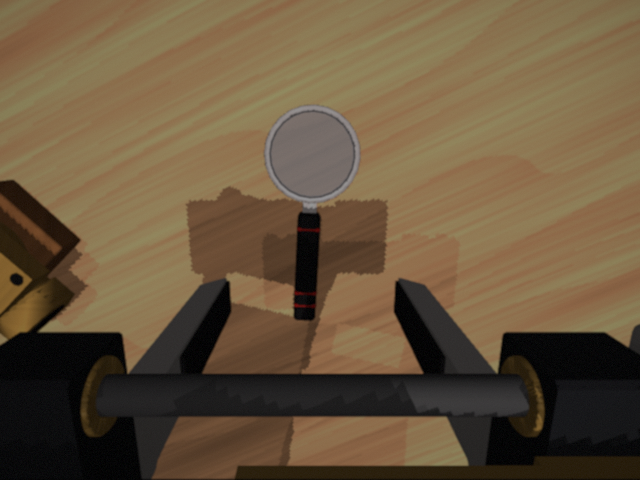

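View pics/k2.png

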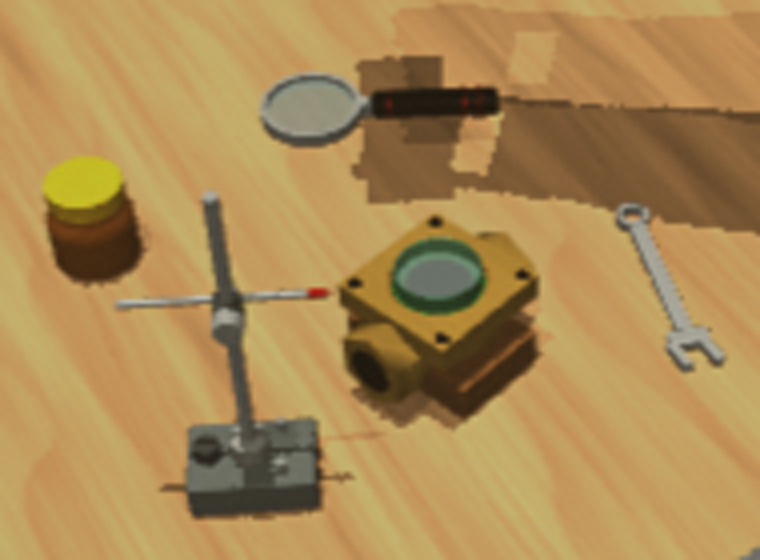

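The glass sits level and seated in the fitting. The loupe is in the wrist view, with the lens at (312,153) and the handle from (309,213) to (304,318).

```bash
python3 - <<'E'
from h import *
from station import get_obs
c=load("k1.npz");e=c["e"]
H=cv2.cvtColor(c["pixels"],cv2.COLOR_RGB2HSV).astype(int);yy,xx=np.mgrid[:480,:640]
m=(H[...,1]<75)&(np.hypot(xx-312,yy-153)<55)&(H[...,2]>90)&(yy<203)
m=cv2.morphologyEx(m.astype(np.uint8),cv2.MORPH_OPEN,np.ones((3,3)))
k,l,st,cc=cv2.connectedComponentsWithStats(m);i=1+st[1:,4].argmax();ys,xs=np.nonzero(l==i)
el=cv2.fitEllipse(cv2.convexHull(np.stack([xs,ys],1).astype(np.int32)));L=onz(c,el[0],.011,e);print(el,L)
m=(H[...,2]<38)&(yy>208)&(yy<325)&(xx>285)&(xx<330)
k,l,st,cc=cv2.connectedComponentsWithStats(m.astype(np.uint8));i=1+st[1:,4].argmax();ys,xs=np.nonzero(m)
r=cv2.minAreaRect(np.stack([xs,ys],1).astype(np.float32));b=cv2.boxPoints(r);print(r,b.round(0).tolist())
P=np.array([onz(c,q,.012,e)[:2] for q in b]);P=P[np.argsort(P[:,0])];near=P[:2].mean(0);far=P[2:].mean(0);print("ends",near,far,np.linalg.norm(far-near))
mid=(near+far)/2
for d in (far-near,L[:2]-near,L[:2]-mid):print(np.degrees(np.arctan2(d[1],d[0])))
d=(L[:2]-near);a=np.arctan2(d[1],d[0]);u=d/np.linalg.norm(d)
print("lens-near",np.linalg.norm(d)," mid+..", mid+u*38)
g=L[:2]-.060*u;print("grasp",g,np.degrees(a))
delta(get_obs(),[g[0],g[1],.003],a-np.pi/2)
E
```

```text
((311.7821960449219, 153.4952392578125), (96.08827209472656, 99.21483612060547), 178.3733673095703) [ 0.51296576 -0.34231849  0.011     ]
((306.2993469238281, 265.91278076171875), (21.740659713745117, 106.78275299072266), 2.935673236846924) [[293.0, 319.0], [298.0, 212.0], [320.0, 213.0], [314.0, 320.0]]
ends [ 0.38166926 -0.27390591] [ 0.4693403  -0.31976253] 0.09893957572799507
-27.611958579486185
-27.52195207268024
-27.4767852035656
lens-near 0.14805083575862832  mid+.. [ 34.12519129 -17.85619437]
grasp [ 0.45975573 -0.31459318] -27.52195207268024
shift now-axes mm [160.8  -3.2  -2.6] rotvec deg [ 2.87 -0.01 -0.06] shift in final axes [160.8  -3.2  -2.5]
```

>>> step_arm --motion '[[[0,-0.0032,-0.0026,0,0,0],[0.04,0,0,2.9,0,0],[0.05,0,0,0,0,0],[0.04,0,0,0,0,0],[0.02,0,0,0,0,0],[0.008,0,0,0,0,0],[0.002,0,0,0,0,0],[0,0,0,0,0,0],[0,0,0,0,0,0]]]' --fingers 0.06

```text
time_s: 15.32
ee_pos: [0.4595, -0.3144, 0.0034]
eef_rot: [1.289, 1.57, -2.334]
force: [0.9, -0.8, -1.1]
grip_width: 0.0599
```

```bash
python3 shot.py l1
```

```text
15.325 [ 0.45949045 -0.31440395  0.00337329] [ 1.28862459  1.56973058 -2.3339753 ] [-0.67  0.56  1.67 -0.    0.91  1.39] [ 0.86389698 -0.81850264 -1.06575111] 0.05989260938838533
```

View pics/l1.png

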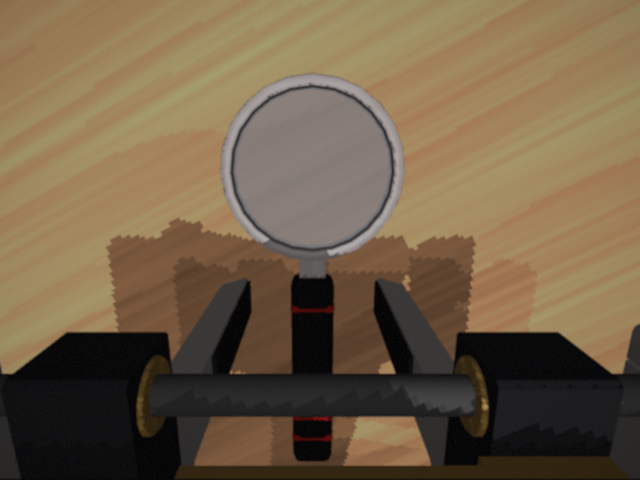

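The handle lies centred and parallel between the fingers, with the lens ring at (313,163). I'll close on it and lift a little.

>>> step_arm --motion '[[[0,0,0,0,0,0],[0,0,0,0,0,0],[0,0,0,0,0,0],[0,0,0,0,0,0],[0,0,0,0,0,0],[0,0,0,0,0,0],[0,0,0,0,0,0],[0,0,0,0,0,0]]]' --fingers 0.01 --squeeze 40

```text
time_s: 16.38
ee_pos: [0.4591, -0.3142, 0.0026]
eef_rot: [0.473, 1.569, 3.134]
force: [-0.6, 0.5, -0.6]
grip_width: 0.0194
```

>>> step_arm --motion '[[[-0.003,0,0,0,0,0],[-0.007,0,0,0,0,0],[-0.02,0,0,0,0,0],[-0.03,0,0,0,0,0],[-0.05,0,0,0,0,0],[-0.05,0,0,0,0,0],[-0.03,0,0,0,0,0],[0,0,0,0,0,0],[0,0,0,0,0,0]]]'

```text
time_s: 17.5
ee_pos: [0.459, -0.3138, 0.1912]
eef_rot: [0.144, 1.567, 2.805]
force: [-0.2, -0.3, -0.7]
grip_width: 0.0195
```

```bash
python3 shot.py m1;python3 - <<'E'
from h import *
from station import camera
c=camera('scene');np.savez("m2.npz",**c);cv2.imwrite('pics/m2.png',cv2.resize(c['pixels'][80:300,190:420,::-1],None,fx=2.7,fy=2.7,interpolation=cv2.INTER_CUBIC))
E
```

```text
17.5 [ 0.45903657 -0.31382345  0.19123757] [0.14421263 1.56745465 2.8048315 ] [-0.67  0.33  1.52 -0.    1.3   1.39] [-0.20041579 -0.34589406 -0.71120097] 0.019505127672009185
```

View pics/m1.png

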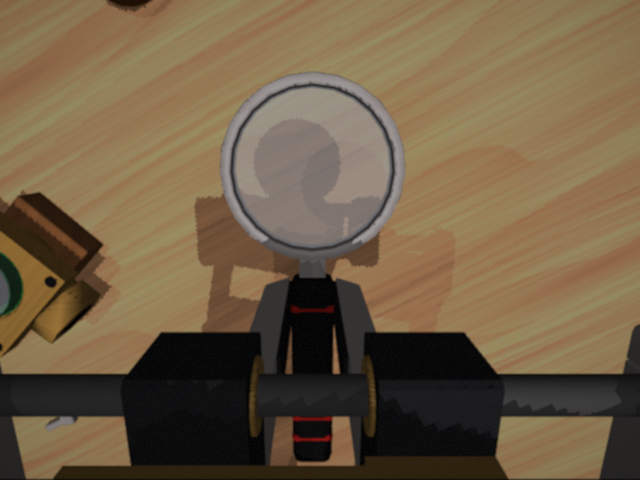

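View pics/m2.png

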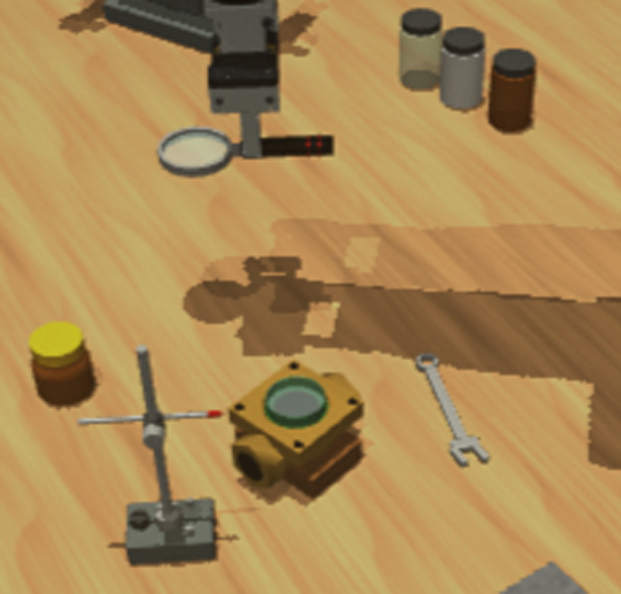

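```bash
cat > m5.py <<'E'
from h import *
from station import get_obs
import sys
c=load(sys.argv[1]+".npz");et=np.linalg.inv(c["T_tool_cam"])
H=cv2.cvtColor(c["pixels"],cv2.COLOR_RGB2HSV).astype(int);yy,xx=np.mgrid[:480,:640]
m=(H[...,1]<60)&(np.abs(np.hypot(xx-313,yy-165)-87)<12)&(yy<240)&(H[...,2]>110)
ys,xs=np.nonzero(m);el=cv2.fitEllipse(cv2.convexHull(np.stack([xs,ys],1).astype(np.int32)))
o,d=ray(c,el[0],et);x=-.009;p=o+d*(x-o[0])/d[0];print(el,"ring top centre in tool",p)
o=get_obs();R0=pose(o)[1];lt=np.array([-.003,p[1],p[2]]);print("lens world",pose(o)[0]+R0.apply(lt))
a=np.radians(-27.5-90);t=np.array([.549,-.0598,.158])-down(a).apply(lt);print("TCP target",t);delta(o,t,a)
E
python3 m5.py m1
```

```text
((312.0483703613281, 165.72242736816406), (184.8067626953125, 188.2223663330078), 179.9896697998047) ring top centre in tool [-9.00000000e-03  6.31823220e-05 -6.19559851e-02]
lens world [ 0.51391072 -0.34252116  0.19368486]
TCP target [ 0.49407354 -0.03113587  0.155     ]
shift now-axes mm [  36.3 -266.8   99.5] rotvec deg [-0.06  0.24 -0.02] shift in final axes [  35.9 -266.9   99.4]
```

>>> step_arm --motion '[[[0,-0.02,0.007,0,0.2,0],[0,-0.04,0.015,0,0,0],[0,-0.04,0.015,0,0,0],[0,-0.04,0.015,0,0,0],[0,-0.04,0.015,0,0,0],[0,-0.04,0.015,0,0,0],[0,-0.03,0.011,0,0,0],[0,-0.017,0.006,0,0,0],[0,0,0,0,0,0],[0,0,0,0,0,0],[0,0,0,0,0,0]]]'

```text
time_s: 18.98
ee_pos: [0.4952, -0.0324, 0.1921]
eef_rot: [2.717, 1.569, -0.907]
force: [0.2, 0.0, -1.7]
grip_width: 0.0194
```

```bash
python3 shot.py n1;python3 m5.py n1
```

```text
18.975 [ 0.49516177 -0.03243025  0.19213679] [ 2.71703082  1.56868244 -0.90664517] [-0.14  0.19  1.69 -0.    1.26  1.91] [ 0.17135765  0.00580318 -1.66571696] 0.019378608931808237
((311.8750305175781, 164.50003051757812), (184.18287658691406, 186.2124481201172), 58.29975891113281) ring top centre in tool [-9.00000000e-03 -1.02969212e-05 -6.24602507e-02]
lens world [ 0.55050629 -0.06133538  0.19525492]
TCP target [ 0.49359233 -0.0309682   0.155     ]
shift now-axes mm [37.1 -0.6  2.1] rotvec deg [-0.12 -0.11 -0.05] shift in final axes [37.1 -0.5  2.1]
```

View pics/n1.png

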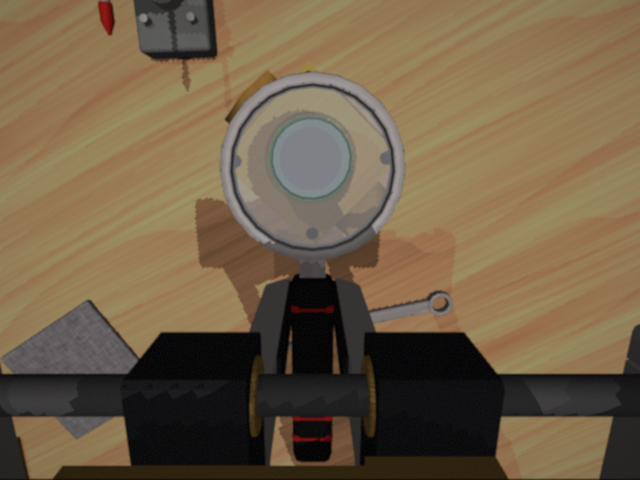

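>>> step_arm --motion '[[[0.005,-0.0005,0.002,0,0,0],[0.01,0,0,0,0,0],[0.01,0,0,0,0,0],[0.008,0,0,0,0,0],[0.004,0,0,0,0,0],[0,0,0,0,0,0],[0,0,0,0,0,0],[0,0,0,0,0,0],[0,0,0,0,0,0]]]'

```text
time_s: 20.15
ee_pos: [0.4938, -0.0303, 0.1554]
eef_rot: [2.845, 1.568, -0.778]
force: [-0.1, 0.3, -1.2]
grip_width: 0.0195
```

```bash
python3 shot.py q1;python3 m5.py q1;python3 - <<'E'
from h import *
from station import camera
for n,b in(("scene",(170,300,190,380)),("top",(130,320,320,510))):
    c=camera(n);np.savez("q_"+n+".npz",**c);cv2.imwrite(f'pics/q_{n}.png',cv2.resize(c['pixels'][b[0]:b[1],b[2]:b[3],::-1],None,fx=3.1,fy=3.1,interpolation=cv2.INTER_CUBIC))
E
```

```text
20.15 [ 0.4938041  -0.03034443  0.15535109] [ 2.84502347  1.56844225 -0.77756259] [-0.13  0.23  1.74 -0.    1.18  1.92] [-0.12957068  0.30740935 -1.21416161] 0.019538118063619648
((311.8807067871094, 164.51522827148438), (184.45025634765625, 185.99124145507812), 62.36018753051758) ring top centre in tool [-9.00000000e-03 -9.15920898e-06 -6.24534919e-02]
lens world [ 0.54912811 -0.0592151   0.15840263]
TCP target [ 0.49359885 -0.03097031  0.155     ]
shift now-axes mm [ 0.3  0.6 -0.2] rotvec deg [-0.06 -0.12 -0.04] shift in final axes [ 0.3  0.6 -0.2]
```

View pics/q_scene.png

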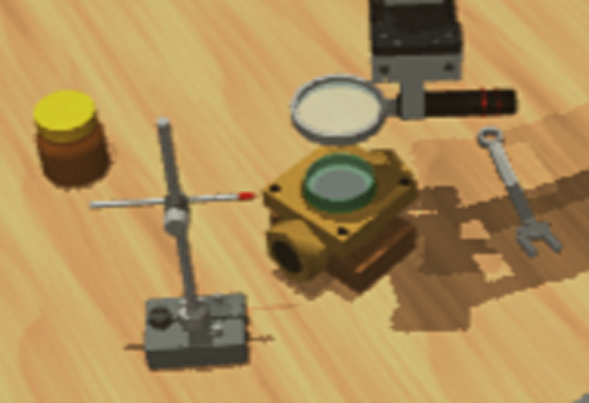

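View pics/q_top.png

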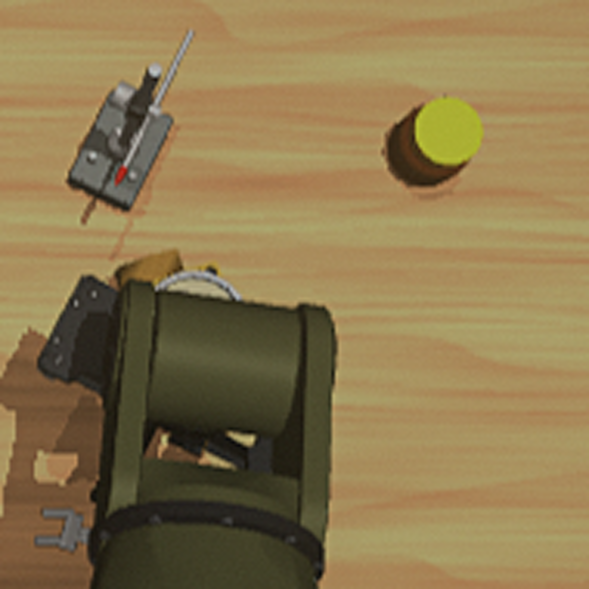

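View pics/q1.png

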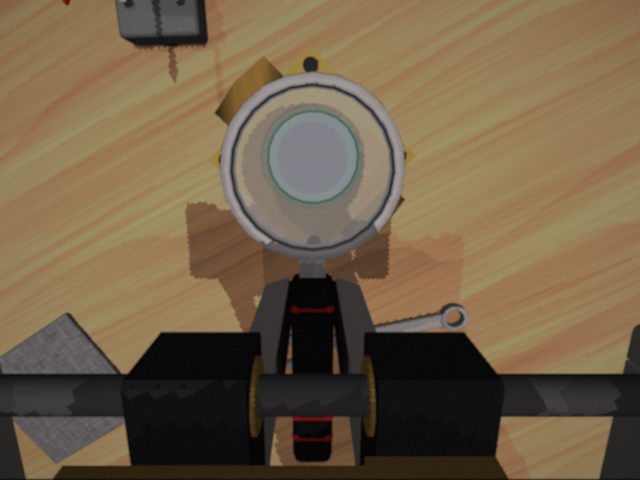

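```bash
python3 - <<'E'
from h import *
c=load("q_scene.npz")
H=cv2.cvtColor(c["pixels"],cv2.COLOR_RGB2HSV).astype(int)
sub=(slice(185,222),slice(278,318))
im=c["pixels"][sub].astype(int)
m=(H[sub][...,1]<75);n,l,st,cc=cv2.connectedComponentsWithStats(m.astype(np.uint8));i=1+st[1:,4].argmax();ys,xs=np.nonzero(l==i)
print("ring obs",xs.min()+278,xs.max()+278,ys.min()+185,ys.max()+185)
a=np.linspace(0,6.28,90)
A=np.array([proj(c,[.549+.04*np.cos(t),-.0596+.04*np.sin(t),z]) for t in a for z in(.152,.164)]);print("ring pred",A.min(0),A.max(0))
m=(H[...,0]>45)&(H[...,0]<95)&(H[...,1]>45);yy,xx=np.mgrid[:480,:640];m&=np.hypot(xx-300,yy-228)<16
ys,xs=np.nonzero(m);print("glass obs",xs.min(),xs.max(),ys.min(),ys.max())
A=np.array([proj(c,[.549+.03*np.cos(t),-.0598+.03*np.sin(t),z]) for t in a for z in(.072,.083)]);print("glass pred",A.min(0),A.max(0))
E
python3 f.py
```

```text
ring obs 284 317 187 216
ring pred [282.75218366 193.19656524] [314.10480184 217.28457803]
glass obs 288 310 220 237
glass pred [288.3539818  218.58675157] [310.87407737 236.99735563]
[-0.01449687  0.14626725 -1.12739809] [ 0.49373624 -0.03033094  0.15518217] 0.019594435908119826 20.6
```

The scene camera confirms both placements. The ring spans about (284–315, 194–217) against a predicted (283–314, 193–217), and the glass matches too. The arm is still, so I'll hand in.

```bash
python3 -c "
from station import ticket,get_obs
print(get_obs()['joint_vel'].round(4));print(ticket.hand_in())"
```

```text
[-0.0015 -0.002  -0.001  -0.0009  0.0015 -0.0007]
the job is handed in; nothing more can be done
None
```

I seated the glass in the fitting and released it. The loupe is held over it at the scriber tip's height, and I handed the job in at about 20.6 s of the 54 s. `hand_in` gives no verdict, so the results below are my own measurements.

- **Glass:** I gripped it by the upper edge and lowered it until contact, where the force rose to about 5 N. I backed off 0.3 mm, then opened the fingers. The views afterwards show it down in the counterbore, centred to about 1 mm of my estimate of the seat centre.
- **Loupe:** I gripped it by the handle near its balance point. The wrist camera puts the lens at (0.549, -0.059, 0.158), within 1 mm of the glass axis. Tool tilt is about 0.15° and the wrist force is just the loupe's weight, so it touches nothing else.
- **Height mark:** the scriber tip measured between 0.156 and 0.1585 m across the views, so the lens is within about 2.5 mm of it.
- **Everything else:** by eye, the gauge, jar and wrench look unmoved, and the arm went nowhere near the covers. I did not measure any of these at the end.
- **Disagreements:** the automatic mask for the loupe ring in the last scene view was a few pixels off, because it picked up neighbouring pixels. Read by eye, the ring edges matched the prediction to about 1 pixel. One wrist estimate of the seat, taken from the dark bore, was about 4 mm off, apparently because of a shadow, so I did not use it.

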